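# Add the wide tube disc under the small one on a splined carousel mixer

## Robot

A 6-joint arm with a two-finger parallel gripper is mounted at the origin on the work surface. World frame = base frame: x ahead of the robot, y to its left, z up, the work surface at z = 0. Lengths are in mm, angles in rad, forces in N, time in s.
With the tool pointing down it reaches from about 250 to 800 mm from the base axis. Payload 3.9 kg.
Tool frame: the origin (TCP) lies midway between the tips of the shut fingers; the grasp point (between the pads) lies 19 mm behind it (ctrl.grip_point_offset is the distance from the TCP to the grasp point, in mm); z points along the fingers, y is the line along which they close (so a half turn about z gives the same grasp; the last joint's range is limited). The gripper opens to 85 mm and grips with 20 to 120 N. Pads are 22 mm wide; open, the fingers measure 114 mm over their backs; the gripper's body (76 mm by 85 mm) begins 54 mm behind the grasp point. The pads swing forward as they close: fully open they stand 13 mm farther back than shut.
Start: joints at [1.297, 0.26, -0.138, 1.173, 0, 1.571], TCP at [141.951, 505.435, 231.304] pointing down, gripper open.
Joint ranges: [-2.78, 2.78], [-0.83, 1.72], [-1.28, 1.37], [-1.9, 2.12], [-1.57, 1.48], [-3.14, 3.14]. Speed limits (rad/s): [2.57, 2.57, 3.14, 3.14, 3.14, 3.14].

## Interface

Orientations are given as a rotation vector (axis times angle).
In Python, from plant import ctrl, imaging, job gives the robot as it stands.
- The arm moves only by the tool step_arm, never from a script. Its argument "motion" is one flat list of numbers, 7 for each row, row after row: the shift along the world's x, y, z in mm, then the turn, a rotation vector about the world's x, y, z in rad, then the opening in per cent of the stroke, from 0 (shut) to 100 (fully open). A call has 1 to 12 rows; each row is the pose to reach, as a shift and turn from the pose commanded when the call began; what a row does not reach only later rows make up. A row lasts 1/12 s, in which the tool goes at most 41.7 mm and 7.16 degrees, less where a joint would pass 70% of its speed; a pose out of reach is approached as far as the arm can. A call with a gripper value outside its range is refused whole. The fingers move at their own pace and stop on an object; "grip_force" is the grip in N (left out, the last holds). Time passes only in rows, so rows that repeat a pose let the fingers close. It gives the time, the measured TCP pose, the force, the opening and the grip force at its end, in the units of the state.
- ctrl.get_state(): the state, without advancing time (a new reading comes with each control period).
- imaging.camera(name): name is "scene" or "top" or "wrist"; returns (picture, depth): 480x640x3 uint8, blue, green, red; 480x640 float32, mm along the optical axis (not along the pixel's ray), 0 where there is no reading.
- imaging.get_calibration(name): a dict with "mtx" (3x3 intrinsics, pixels), "view" (4x4, takes a point from world to camera coordinates). Camera axes: x right, y down, z forward; pixel columns grow to the right and rows downward; lengths in mm; the calibration is good to about 2 mm. The wrist camera is an equidistant fisheye: a pixel r from the principal point sees the ray r / f radians off the axis. A picture is of the moment at which its call begins: read the wrist's pose just before it. get_calibration takes no time and is no camera call; for the wrist camera it gives the pose at the moment of the call.
- job.job_done(): hands the job in; it is judged then, once.
The state is a dict: "time": time; "joint_positions": joint angles; "dq": joint speeds; "joint_torque": joint torques, N m; "position": TCP position; "tcp_rot": TCP orientation; "contact_force": force on the tool from outside, world axes, zero at the start; "ft_torque": the same for the moment, N m; "gripper_width": finger opening in mm; "gripper_force": force on a finger pad.
Only numpy, scipy, OpenCV 4.12 (cv2) and the standard library are available. Lean on these libraries where they do the work, as an engineer would, in place of code of your own. Each camera call takes 0.05 s, during which the arm holds its last target. There are 200 camera calls.

## Task

The carousel mixer has only its small white tube disc on the drive spindle. Lift that disc off and set it upright on the pile of bench boards, then put the wide blue disc on the spindle, turned so that its wide groove meets the wide orange spline, fully home on the flange; put the small disc back on top of it the same way, fully home on the wide disc's hub. Lower the discs under control, never letting one fall or tip over, then press the green start button fully and let go; leave the bottle, the beaker and the tip box alone.

Things in the scene. Friction and masses are not known exactly. Their poses are not given: they have to be found in the camera images.
- mixer: The fixed mixer: cream housing 280 mm long (x), 210 mm wide, 75 mm high. Origin on the bench under its middle, z up; x points from the front end (panel and button) to the spindle's end. The spindle stands 40 mm along +x from the middle and does not turn.
- spindle_seat (a point): Centre of the upper face of the steel flange (60 mm across) at the foot of the upright spindle, 85 mm above the bench; discs seat on it. z up; x points to the orange master spline, at the mixer's front side. The spindle rises 112 mm from here: 24 mm core, six splines every 60 degrees, 34 mm over their tips, 109 mm high with rounded ends; master 11 mm wide, the others 5 mm.
- wide_mid (a point): Centre (half-way up, on the axis) of the loose wide disc standing on the bench on its hub. z up; x to the master groove, marked by an orange line on the plate and a mark on the hub's top. Grey hexagonal hub, 50 mm across flats, flats facing x and every 60 degrees from it, from 41 mm below to 41 mm above this point; the plate's top is 7 mm above it: 34 mm of hub stands free to grasp.
- wide: The wide disc, origin under its hub (41 mm below wide_mid). Blue plate 160 mm across, 6 mm thick; 12 tubes hang to 6 mm above the hub's foot, white caps rise 4 mm over the plate at 67 mm radius. Bore 26 mm with one 13 mm and five 7 mm grooves: about 1 mm play on the spindle, and it goes down only with wide groove on wide spline (within about 4 degrees). Mass 0.27 to 0.49 kg.
- small_mid (a point): Centre (half-way up, on the axis) of the loose small disc; axes, hub (hexagon 50 mm across flats, 82 mm high, flats facing x and every 60 degrees), bore, marks and plate height as on the wide disc. It starts seated on the spindle's flange. Seated on the wide disc, its hub's foot rests on the wide hub's top, 82 mm above the flange, with 27 mm of spline inside.
- small: The small disc, origin under its hub (41 mm below small_mid). White plate 132 mm across, 6 mm thick, eight tubes with yellow caps at 55 mm radius. Mass 0.2 to 0.37 kg.
- pile_top (a point): Centre of the upper face of the fixed pile of flat pale plastic boards, 180 mm square; the pile is 10 to 38 mm high. Axes along the boards' sides, z up.
- start_top (a point): Centre of the top of the round green start button, 26 mm across, in a black collar 42 mm across on the mixer's housing near its front end; its top stands about 10 mm proud of the collar. It is pressed straight down and moves with the button.
- start (a joint): Travel of the start button: 0 out, 0.006 m fully down, sprung; fully down takes about 5 N.
- reagent: Amber bottle with blue cap, 68 mm across, 150 mm high, standing on the bench (bystander). Origin at the centre of its underside.
- beaker: Glass beaker 72 mm across, 95 mm high, standing on the bench (bystander). Origin at the centre of its underside.
- tipbox: Blue pipette-tip box with clear lid, 124 x 84 x 72 mm, on the bench (bystander). Origin at the centre of its underside.
There are look-alikes about, which are no part of the job. Leave any red look-alike of the small alone.

How it is judged:
By the outcome, as a careful person would: the job done as asked, in the order asked, and still so for the second after the job is handed in, with the robot touching nothing.
It also fails if it takes over 72 s, if anything falls off the work surface, if the arm or the gripper's body presses on something with over 40 N, if the wrist force passes 120 N, or if a joint passes its speed limit or range.

## Working session

There is one attempt and no reset: what is moved stays moved. The work goes in short steps, Python scripts to look and compute and a tool call to move; the robot and the scene stay as the last step left them, time stands still between calls to the robot, and variables do not carry over. Pictures are saved under pics/ and viewed, at most 10 in all, crops included, and the job is handed in when it is done.

Besides the shell and the picture viewer there is one more tool, called after "Emit:" as name(argument=value, ...) on one line, values as JSON. step_arm: Moves the arm, as the interface text tells. Its arguments: {"type":"object","properties":{"motion":{"type":"array","items":{"type":"number"}},"grip_force":{"type":"number"}},"required":["motion"]}

```bash
mkdir -p pics; ls; python3 - <<'E'
from plant import ctrl, imaging, job
import cv2, numpy as np
for n in ("scene","top"):
    p,d=imaging.camera(n); np.savez(''+n+'0.npz',p=p,d=d)
    cv2.imwrite('pics/%s0.png'%n,p)
    c=imaging.get_calibration(n); print(n,c['mtx'].round(1).tolist(),c['view'].round(4).tolist())
print(ctrl.get_state())
E
```

```text
pics
scene [[504.8, 0.0, 324.2], [0.0, 504.8, 246.2], [0.0, 0.0, 1.0]] [[-0.5512, 0.8343, 0.0069, 260.5226], [0.6492, 0.4341, -0.6246, -369.6314], [-0.5241, -0.3398, -0.7809, 1606.1358], [0.0, 0.0, 0.0, 1.0]]
top [[497.6, 0.0, 313.3], [0.0, 497.6, 230.0], [0.0, 0.0, 1.0]] [[-0.0085, -0.9999, 0.0095, 86.5612], [-0.9953, 0.0075, -0.0961, 598.4427], [0.096, -0.0103, -0.9953, 1410.953], [0.0, 0.0, 0.0, 1.0]]
{'time': 0.1, 'joint_positions': array([ 1.29700741e+00,  2.60618286e-01, -1.39239484e-01,  1.17270212e+00,
        3.18805509e-06,  1.57077739e+00]), 'dq': array([ 3.34974959e-04, -2.03275156e-03,  4.08005375e-03,  4.61399327e-04,
        3.13415022e-05,  7.27497338e-04]), 'joint_torque': array([-5.51194335e-04, -4.06509304e+01,  2.54528064e+01,  1.01080802e-02,
       -4.42878843e-05, -4.78678814e-06]), 'position': array([141.78348904, 504.85600309, 230.54837876]), 'tcp_rot': array([-4.28661733e-01, -3.11196304e+00,  2.74338568e-03]), 'contact_force': array([ 0.74879251,  0.08908927, -0.33626984]), 'ft_torque': array([-0.03562312, -0.05648313,  0.00994432]), 'gripper_force': 0.0, 'gripper_width': 85.4177576845845}
```

View pics/scene0.png

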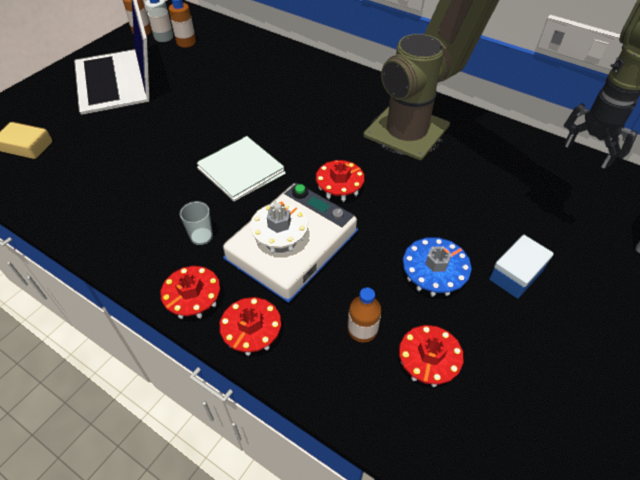

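View pics/top0.png

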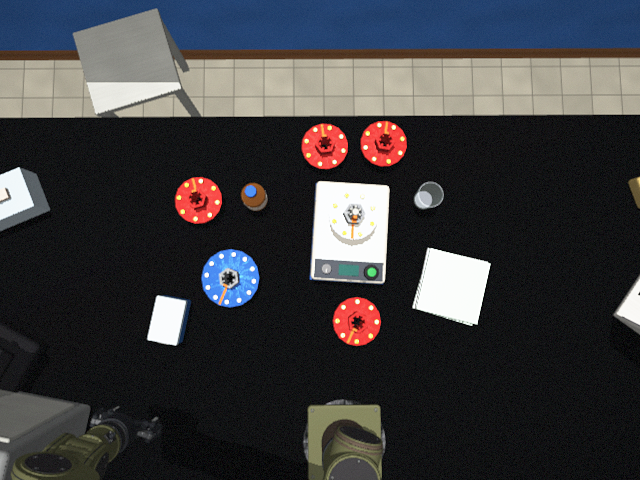

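The top view shows these candidates:
- Small disc: the white disc on the mixer at (354,214). The red look-alikes at (325,146), (384,144), (199,200) and (357,321) are not wanted.
- Wide disc: the blue disc at (230,278).
- Pile: (452,287).
- Button: green at (372,272).

I'll measure next, with a close crop of the choice.

```bash
cat > h.py <<'E'
import numpy as np, cv2
from plant import ctrl, imaging, job
def cloud(n,d,c=None):
    c=c or imaging.get_calibration(n); M=c['mtx'];V=c['view']
    v,u=np.mgrid[:d.shape[0],:d.shape[1]]
    P=np.stack([(u-M[0,2])/M[0,0]*d,(v-M[1,2])/M[1,1]*d,d],-1)
    W=(P-V[:3,3])@V[:3,:3]; W[d==0]=np.nan; return W
def ray(n,uv,z,c=None):
    "pixels to world points on the plane at height z"
    c=c or imaging.get_calibration(n); M=c['mtx'];V=c['view']
    uv=np.atleast_2d(np.asarray(uv,float)); q=(uv-M[:2,2])/[M[0,0],M[1,1]]
    if n=='wrist':
        th=np.hypot(*q.T)[:,None]; r=np.where(th>1e-9,np.sin(th)/np.maximum(th,1e-9),1)
        D=np.c_[q*r,np.cos(th)]
    else: D=np.c_[q,np.ones(len(q))]
    D=D@V[:3,:3]; o=-V[:3,:3].T@V[:3,3]
    return o+D*((z-o[2])/D[:,2])[:,None]
def hsv(p): return cv2.cvtColor(p,cv2.COLOR_BGR2HSV)
def circ(xy):
    A=np.c_[2*xy,np.ones(len(xy))]; s=np.linalg.lstsq(A,(xy**2).sum(1),rcond=None)[0]
    return s[:2],np.sqrt(s[2]+s[:2]@s[:2])
E
python3 - <<'E'
from h import *
for n in('top','scene'):
    f=np.load(n+'0.npz');p,d=f['p'],f['d'];H=hsv(p);W=cloud(n,d)
    def box(m): return m
    org=cv2.inRange(H,(5,150,120),(18,255,255))>0
    def near(x,y,r): return np.hypot(W[...,0]-x,W[...,1]-y)<r
    for nm,uv,zt,zh in(('small',(354,214),133,167),('wide',(230,278),48,82)):
        c0=ray('top',uv,zh)[0]
        m=near(c0[0],c0[1],110)&(abs(W[...,2]-zt)<8); q=W[m][:,:2]
        ce,r=cv2.minEnclosingCircle(q.astype(np.float32)); 
        mh=near(c0[0],c0[1],60)&(abs(W[...,2]-zh)<8); qh=W[mh]
        mo=org&near(c0[0],c0[1],90)&(abs(W[...,2]-zt)<10); v,u=np.nonzero(mo)
        R=ray(n,np.c_[u,v],zt)[:,:2]
        o=np.median(R,0); a=np.degrees(np.arctan2(*(o-ce)[::-1]))
        print(n,nm,np.round(ce,1),round(r,1),'z',np.median(W[m][:,2]).round(1),'hub',((qh.min(0)+qh.max(0))/2).round(1),len(qh),'orange',len(u),o.round(1),'ang',a.round(1))
    g=cv2.inRange(H,(45,120,60),(80,255,255))>0
    g&=near(330,-50,200)&(W[...,2]>60); q=W[g];print('button',np.median(q,0).round(1),((q.min(0)+q.max(0))/2).round(1),len(q))
    c0=ray('top',(452,287),25)[0]
    m=near(c0[0],c0[1],140)&(W[...,2]>6)&(W[...,2]<45)
    cc=cv2.minAreaRect(W[m][:,:2].astype(np.float32));print('pile',cc,np.median(W[m][:,2]))
    c0=ray('top',(350,232),75)[0];m=near(c0[0],c0[1],190)&(abs(W[...,2]-75)<5)
    print('mixer',cv2.minAreaRect(W[m][:,:2].astype(np.float32)),np.median(W[m][:,2]))
p=np.load('top0.npz')['p']; cv2.imwrite('pics/crop.png',np.hstack([cv2.resize(p[164:264,304:404],(400,400),interpolation=2),cv2.resize(p[228:328,180:280],(400,400),interpolation=2)]))
E
```

```text
top small [632.3 -25. ] 67.1 z 134.3 hub [631.4 -25.5 167.1] 192 orange 16 [586.9 -21.1] ang 175.1
top wide [464.7 317.2] 81.7 z 49.1 hub [465.6 317.1  81.5] 183 orange 24 [416.8 337.5] ang 157.0
button [475.9 -74.7  98. ] [477.3 -75.7  94.2] 74
pile ((432.3590087890625, -312.99884033203125), (269.7782897949219, 272.06439208984375), 88.6696548461914) 24.231651261877804
mixer ((591.3233642578125, -21.679649353027344), (208.0421600341797, 277.7576599121094), 85.71853637695312) 75.75288270119519
scene small [631.4 -21.5] 69.6 z 132.8 hub [632.5 -23.7 167. ] 230 orange 11 [578.  -19.2] ang 177.6
scene wide [464.3 319.8] 83.7 z 47.9 hub [464.2 320.3  80.1] 263 orange 15 [404.6 343.4] ang 158.4
button [480.3 -71.3  95.8] [471.6 -81.1  87.1] 81
pile ((443.69268798828125, -316.3374938964844), (190.5887908935547, 202.52427673339844), 76.1718521118164) 22.495026632519703
mixer ((594.1477661132812, -18.591392517089844), (206.369873046875, 276.4634704589844), 85.92312622070312) 74.57147087975417
```

View pics/crop.png

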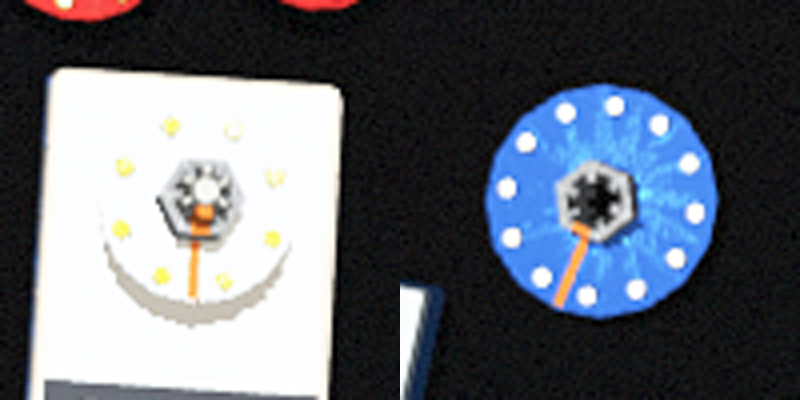

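The left crop confirms the white small disc with yellow caps, its orange line pointing toward the robot. The right crop shows the blue wide disc, its line running down and to the left (toward about 157°). Next I move above the small disc for a close look.

Emit:
step_arm(motion=[245,-265,45,0,0,-0.16,100,245,-265,45,0,0,-0.16,100,245,-265,45,0,0,-0.16,100,245,-265,45,0,0,-0.16,100,245,-265,45,0,0,-0.16,100,245,-265,45,0,0,-0.16,100,245,-265,45,0,0,-0.16,100,245,-265,45,0,0,-0.16,100,245,-265,45,0,0,-0.16,100])

```text
time: 0.85
position: [388.5, 237.9, 276.5]
tcp_rot: [0.679, 3.067, -0.001]
contact_force: [1.0, 0.7, -0.3]
gripper_width: 85.5
gripper_force: 0.0
```

Emit:
step_arm(motion=[245,-265,45,0,0,-0.163,100,245,-265,45,0,0,-0.163,100,245,-265,45,0,0,-0.163,100,245,-265,45,0,0,-0.163,100,245,-265,45,0,0,-0.163,100,245,-265,45,0,0,-0.163,100,245,-265,45,0,0,-0.163,100,245,-265,45,0,0,-0.163,100,245,-265,45,0,0,-0.163,100,245,-265,45,0,0,-0.163,100])

```text
time: 1.68
position: [635.5, -29.4, 319.6]
tcp_rot: [0.931, 2.999, -0.003]
contact_force: [1.0, 0.1, -0.0]
gripper_width: 85.4
gripper_force: 0.0
```

```bash
python3 - <<'E'
from h import *
s=ctrl.get_state();c=imaging.get_calibration('wrist');p,d=imaging.camera('wrist')
cv2.imwrite('pics/w1.png',p);np.savez('w1.npz',p=p,d=d,mtx=c['mtx'],view=c['view'])
V=c['view'];print(s['time'],s['position'],s['tcp_rot'],s['joint_positions'].round(2),c['mtx'].tolist(),(-V[:3,:3].T@V[:3,3]).round(1),V[2,:3].round(3))
# pile from top
f=np.load('top0.npz');W=cloud('top',f['d']);H=hsv(f['p'])
m=((W[...,2]>12)&(W[...,2]<40)&(H[...,2]>150)&(H[...,1]<60)).astype(np.uint8)
m[:, :395]=0;m[:,510:]=0;m[:230]=0;m[340:]=0
k=max(cv2.findContours(m,0,1)[0],key=cv2.contourArea)[:,0];z=np.median(W[m>0][:,2])
print('pile z',z,cv2.minAreaRect(ray('top',k,z)[:,:2].astype(np.float32)))
E
```

```text
1.6833 [635.51127549 -29.36167784 319.57197288] [ 9.31138941e-01  2.99907498e+00 -2.74380132e-03] [-0.05  0.45  0.38  1.5  -0.    0.56] [[371.64829954431775, 0.0, 318.21052564269127], [0.0, 371.64829954431775, 236.07811432689041], [0.0, 0.0, 1.0]] [581.4   8.2 461.4] [ 0.221 -0.154 -0.963]
pile z 24.520392818045835 ((439.0931396484375, -316.7935485839844), (186.8424530029297, 181.62652587890625), 75.11492919921875)
```

View pics/w1.png

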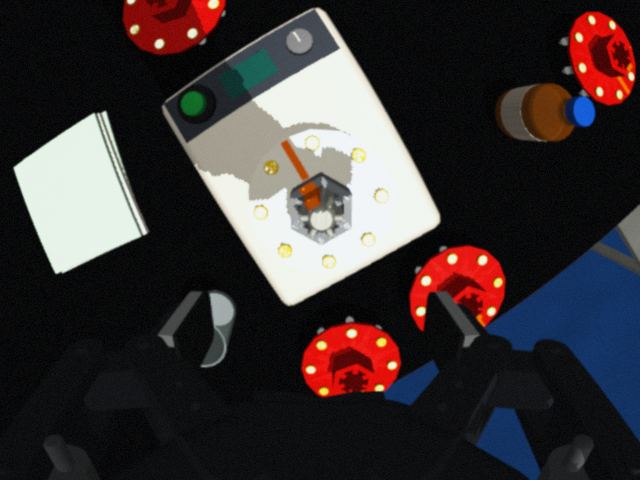

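The wrist picture shows the small disc with its eight yellow caps around (320,205) and its orange line from (285,143) to (312,185). The green button is at (194,104). I refine the disc's pose from the caps and the line.

```bash
cat >> h.py <<'E'
def capfit(p,c,roi,lo,hi,z,r,n='wrist',amin=15,amax=400):
    "circle through the caps in the roi (u0,v0,u1,v1)"
    u0,v0,u1,v1=roi; m=cv2.inRange(hsv(p),lo,hi); q=np.zeros_like(m); q[v0:v1,u0:u1]=m[v0:v1,u0:u1]
    k,_,st,ce=cv2.connectedComponentsWithStats(q)
    b=[i for i in range(1,k) if amin<st[i,4]<amax]
    X=ray(n,ce[b],z,c)[:,:2]; o=np.median(X,0)
    for _ in range(5):
        g=abs(np.hypot(*(X-o).T)-r)<6; o,R=circ(X[g])
    a=np.degrees(np.arctan2(*(X[g]-o).T[::-1]))
    return o,R,np.sort(a),ce[b][g]
def orange(p,c,roi,o,z,r0,r1,n='wrist'):
    u0,v0,u1,v1=roi; m=cv2.inRange(hsv(p),(3,140,70),(20,255,255)); q=np.zeros_like(m); q[v0:v1,u0:u1]=m[v0:v1,u0:u1]
    v,u=np.nonzero(q); X=ray(n,np.c_[u,v],z,c)[:,:2]-o; r=np.hypot(*X.T); X=X[(r>r0)&(r<r1)]
    return np.degrees(np.arctan2(*X.mean(0)[::-1])),len(X),X
E
python3 - <<'E'
from h import *
f=np.load('w1.npz');p=f['p'];c=dict(mtx=f['mtx'],view=f['view'])
roi=(245,125,400,280)
o,R,a,ce=capfit(p,c,roi,(20,90,80),(35,255,255),137,55); print(o,R,a,ce.round().tolist())
print(orange(p,c,roi,o,133,32,66)[:2])
g=cv2.inRange(hsv(p),(45,120,40),(80,255,255));g[200:]=0;g[:,215:]=0
k=max(cv2.findContours(g,0,1)[0],key=cv2.contourArea);print('btn',ray('wrist',cv2.minEnclosingCircle(k)[0],95,c))
m=cv2.inRange(hsv(p),(0,0,120),(180,60,255));m[:,160:]=0;m[300:]=0
k=max(cv2.findContours(m,0,1)[0],key=cv2.contourArea)[:,0];print('pile',cv2.minAreaRect(ray('wrist',k,24.5,c)[:,:2].astype(np.float32)))
print(ctrl.get_state()['position'])
E
```

```text
[630.13221993 -24.14702691] 52.82012378978059 [-160.26035002 -116.78802667  -69.99371537  -26.27308363   18.35144393
   64.09785202  101.31394997  109.24367627] [[356.0, 153.0], [363.0, 158.0], [271.0, 167.0], [377.0, 193.0], [262.0, 209.0], [366.0, 235.0], [286.0, 248.0], [328.0, 257.0]]
(np.float64(176.86898952423138), 249)
btn [[480.10389728 -75.52744457  95.        ]]
pile ((442.51373291015625, -310.54534912109375), (198.42584228515625, 183.38511657714844), 75.03522491455078)
[633.47988917 -27.02765744 319.62458156]
```

Emit:
step_arm(motion=[-1,0,-30,0,0,0.004,100,-1,0,-65,0,0,0.004,100,-1,0,-100,0,0,0.004,100,-1,0,-125,0,0,0.004,100,-1,0,-145,0,0,0.004,100,-1,0,-160,0,0,0.004,100,-1,0,-172,0,0,0.004,100,-1,0,-180,0,0,0.004,100,-1,0,-184,0,0,0.004,100,-1,0,-185,0,0,0.004,100,-1,0,-185,0,0,0.004,100,-1,0,-185,0,0,0.004,100])

```text
time: 2.73
position: [631.5, -24.4, 137.3]
tcp_rot: [0.917, 3.003, 0.001]
contact_force: [-0.3, 0.2, 0.7]
gripper_width: 84.9
gripper_force: 0.0
```

Emit:
step_arm(motion=[0,0,0,0,0,0,30,0,0,0,0,0,0,30,0,0,0,0,0,0,30,0,0,0,0,0,0,30,0,0,0,0,0,0,30,0,0,0,0,0,0,30,0,0,0,0,0,0,30,0,0,0,0,0,0,30], grip_force=40)

```text
time: 3.4
position: [631.5, -24.5, 137.0]
tcp_rot: [0.917, 3.003, 0.001]
contact_force: [0.8, -0.1, 5.7]
gripper_width: 49.4
gripper_force: 42.8
```

Emit:
step_arm(motion=[0,0,4,0,0,0,30,0,0,10,0,0,0,30,0,0,20,0,0,0,30,0,0,32,0,0,0,30,0,0,44,0,0,0,30,0,0,56,0,0,0,30,0,0,68,0,0,0,30,0,0,80,0,0,0,30,0,0,92,0,0,0,30,0,0,104,0,0,0,30,0,0,115,0,0,0,30,0,0,125,0,0,0,30], grip_force=60)

```text
time: 4.4
position: [630.1, -24.7, 262.1]
tcp_rot: [-0.917, -3.003, 0.001]
contact_force: [0.3, -0.3, -3.0]
gripper_width: 49.1
gripper_force: 63.3
```

```bash
python3 - <<'E'
from h import *
s=ctrl.get_state();print(s)
p,d=imaging.camera('scene');cv2.imwrite('pics/s2.png',p[120:360,160:480])
E
```

```text
{'time': 4.4, 'joint_positions': array([-3.90461810e-02,  4.40160775e-01,  2.12939332e-01,  1.34509910e+00,
       -4.10724633e-04,  5.53885798e-01]), 'dq': array([-0.00078733, -0.01683701,  0.27392481,  0.28928652,  0.00181607,
       -0.00169735]), 'joint_torque': array([ 3.18079814e-02, -5.29019272e+01,  2.66174662e+01, -3.23786298e-01,
        3.61954764e-03, -2.83884532e-05]), 'position': array([630.12670634, -24.74824944, 262.14956861]), 'tcp_rot': array([-9.17391178e-01, -3.00323056e+00,  1.23290893e-03]), 'contact_force': array([ 0.29496246, -0.33937217, -3.01297606]), 'ft_torque': array([ 0.04609455, -0.01078933,  0.01580818]), 'gripper_force': 63.26525688171387, 'gripper_width': 49.100914984644305}
```

View pics/s2.png

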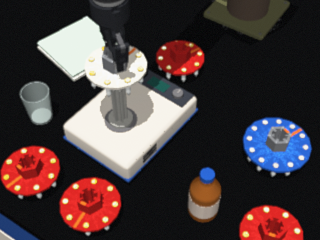

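The scene crop shows the small disc held level, clear above the spindle. I move it over the pile.

Emit:
step_arm(motion=[-8,-12,0,0,0,0,30,-24,-36,0,0,0,0,30,-43,-66,0,0,0,0,30,-63,-96,0,0,0,0,30,-82,-126,0,0,0,0,30,-102,-156,0,0,0,0,30,-121,-186,0,0,0,0,30,-141,-216,0,0,0,0,30,-160,-245,0,0,0,0,30,-176,-269,0,0,0,0,30,-186,-284,0,0,0,0,30,-190,-290,0,0,0,0,30])

```text
time: 5.45
position: [437.8, -316.6, 260.6]
tcp_rot: [-0.923, -3.0, 0.001]
contact_force: [0.1, 0.1, -3.9]
gripper_width: 49.2
gripper_force: 63.6
```

Emit:
step_arm(motion=[0,0,-10,0,0,0,30,0,0,-28,0,0,0,30,0,0,-48,0,0,0,30,0,0,-68,0,0,0,30,0,0,-88,0,0,0,30,0,0,-108,0,0,0,30,0,0,-126,0,0,0,30,0,0,-142,0,0,0,30,0,0,-154,0,0,0,30,0,0,-164,0,0,0,30,0,0,-170,0,0,0,30,0,0,-172,0,0,0,30])

```text
time: 6.45
position: [440.4, -313.3, 87.9]
tcp_rot: [-0.915, -3.003, -0.002]
contact_force: [-0.3, 1.0, -2.7]
gripper_width: 49.1
gripper_force: 63.5
```

Emit:
step_arm(motion=[0,0,-3,0,0,0,30,0,0,-6,0,0,0,30,0,0,-8,0,0,0,30,0,0,-9,0,0,0,30,0,0,-10,0,0,0,30,0,0,-10,0,0,0,30])

```text
time: 6.95
position: [441.0, -314.7, 79.4]
tcp_rot: [0.918, 3.004, -0.0]
contact_force: [-0.7, 1.0, -2.3]
gripper_width: 48.9
gripper_force: 63.5
```

Emit:
step_arm(motion=[0,0,-1,0,0,0,30,0,0,-2,0,0,0,30,0,0,-2,0,0,0,30,0,0,-2,0,0,0,30])

```text
time: 7.28
position: [440.9, -314.6, 77.3]
tcp_rot: [-0.918, -3.004, -0.0]
contact_force: [0.0, -0.2, -3.3]
gripper_width: 49.0
gripper_force: 63.5
```

Emit:
step_arm(motion=[0,0,-0.7,0,0,0,30,0,0,-1,0,0,0,30,0,0,-1,0,0,0,30,0,0,-1,0,0,0,30])

```text
time: 7.62
position: [440.9, -314.6, 76.3]
tcp_rot: [-0.918, -3.005, -0.0]
contact_force: [0.4, 0.6, -2.4]
gripper_width: 49.1
gripper_force: 63.5
```

Emit:
step_arm(motion=[0,0,-0.7,0,0,0,30,0,0,-1.3,0,0,0,30,0,0,-1.3,0,0,0,30,0,0,-1.3,0,0,0,30])

```text
time: 7.95
position: [441.1, -314.7, 75.4]
tcp_rot: [0.917, 3.004, -0.0]
contact_force: [-1.0, 0.4, 2.5]
gripper_width: 49.0
gripper_force: 63.8
```

Emit:
step_arm(motion=[0,0,0,0,0,0,45,0,0,0,0,0,0,70,0,0,0,0,0,0,100,0,0,0,0,0,0,100,0,0,0,0,0,0,100,0,0,0,0,0,0,100,0,0,8,0,0,0,100,0,0,25,0,0,0,100,0,0,50,0,0,0,100,0,0,80,0,0,0,100,0,0,110,0,0,0,100,0,0,140,0,0,0,100])

```text
time: 8.95
position: [440.7, -314.4, 216.9]
tcp_rot: [0.917, 3.004, -0.0]
contact_force: [0.2, -0.2, 0.1]
gripper_width: 85.3
gripper_force: 0.0
```

Emit:
step_arm(motion=[12,316,60,0,0,-0.16,100,12,316,60,0,0,-0.16,100,12,316,60,0,0,-0.16,100,12,316,60,0,0,-0.16,100,12,316,60,0,0,-0.16,100,12,316,60,0,0,-0.16,100,12,316,60,0,0,-0.16,100,12,316,60,0,0,-0.16,100,12,316,60,0,0,-0.16,100])

```text
time: 9.7
position: [453.6, 6.3, 277.0]
tcp_rot: [1.144, 2.924, 0.006]
contact_force: [-0.2, -0.1, -0.4]
gripper_width: 85.4
gripper_force: 0.0
```

Emit:
step_arm(motion=[12,316,0,0,0,-0.16,100,12,316,0,0,0,-0.16,100,12,316,0,0,0,-0.16,100,12,316,0,0,0,-0.16,100,12,316,0,0,0,-0.16,100,12,316,0,0,0,-0.16,100,12,316,0,0,0,-0.16,100,12,316,0,0,0,-0.16,100,12,316,0,0,0,-0.16,100,12,316,0,0,0,-0.16,100,12,316,0,0,0,-0.16,100])

```text
time: 10.62
position: [464.9, 316.5, 275.0]
tcp_rot: [1.385, 2.82, -0.002]
contact_force: [-0.2, -0.1, -0.6]
gripper_width: 85.6
gripper_force: 0.0
```

```bash
python3 - <<'E'
from h import *
s=ctrl.get_state();c=imaging.get_calibration('wrist');p,d=imaging.camera('wrist')
cv2.imwrite('pics/w3.png',p);np.savez('w3.npz',p=p,d=d,mtx=c['mtx'],view=c['view'])
r=s['tcp_rot'];print(s['time'],s['position'],'yaw y',(2*np.degrees(np.arctan2(r[1],r[0]))-90)%180)
p2,d2=imaging.camera('top');np.savez('top3.npz',p=p2,d=d2)
W=cloud('top',d2);m=(np.hypot(W[...,0]-441,W[...,1]+314.7)<85)&(abs(W[...,2]-71.4)<7);q=W[m][:,:2].astype(np.float32)
print('small on pile',cv2.minEnclosingCircle(q),W[m][:,2].std())
roi=(240,90,400,290);g=cv2.inRange(hsv(p),(98,120,60),(125,255,255));print(cv2.boundingRect(g))
E
```

```text
10.6167 [464.86216549 316.47761942 274.9733123 ] yaw y 37.68841184468428
small on pile ((440.83892822265625, -314.8884582519531), 68.02957916259766) 2.76236573311015
(137, 0, 503, 480)
```

View pics/w3.png

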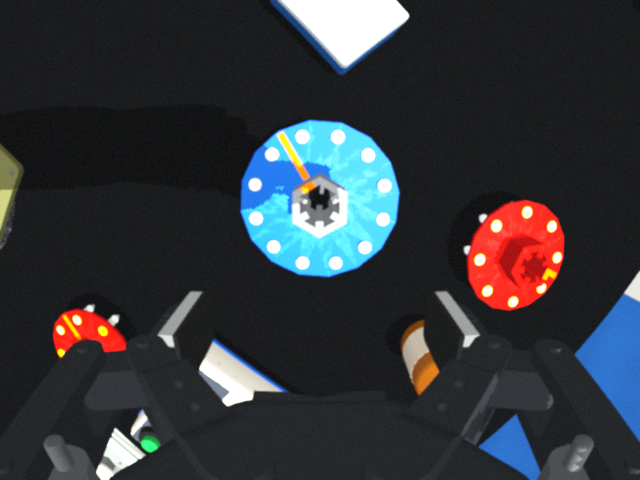

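The wrist view shows the blue disc centred near (320,200), with its orange line from (281,134) to (310,185) and 12 white caps. The small disc now stands on the pile at (441,-315).

```bash
python3 - <<'E'
from h import *
f=np.load('w3.npz');p=f['p'];c=dict(mtx=f['mtx'],view=f['view'])
roi=(238,115,402,280)
q=p.copy(); cv2.circle(q,(320,203),42,(0,0,0),-1)
o,R,a,ce=capfit(q,c,roi,(0,0,150),(180,70,255),52,67);print(o,R,(a%30).round(1),len(ce))
print(orange(p,c,roi,o,48,35,74)[:2], (orange(q,c,roi,o,48,35,74))[2][::30].round(0).tolist()[:3])
m=cv2.inRange(hsv(p),(11,100,100),(30,255,255));m[:,:238]=0;m[:,402:]=0;m[:115]=0;m[178:]=0
v,u=np.nonzero(m);X=ray('wrist',np.c_[u,v],48,c)[:,:2].astype(np.float32);l=cv2.fitLine(X,2,0,.01,.01).ravel();print(len(X),np.degrees(np.arctan2(l[1],l[0])),np.degrees(np.arctan2(*(X.mean(0)-o)[::-1])),X.mean(0))
E
```

```text
[466.56437013 317.36377256] 66.43548190522115 [21.9 21.7 21.8 22.  22.3 22.4 22.6 22.5 22.7 22.5 22.4  6.6 22. ] 13
(np.float64(158.10264275373112), 33) [[-44.0, 16.0]]
265 -22.808596 157.4790018530292 [417.755   337.60223]
```

Emit:
step_arm(motion=[1,0.7,-30,0,0,-0.006,100,1,0.7,-65,0,0,-0.006,100,1,0.7,-100,0,0,-0.006,100,1,0.7,-135,0,0,-0.006,100,1,0.7,-165,0,0,-0.006,100,1,0.7,-190,0,0,-0.006,100,1,0.7,-207,0,0,-0.006,100,1,0.7,-216,0,0,-0.006,100,1,0.7,-221,0,0,-0.006,100,1,0.7,-222,0,0,-0.006,100,1,0.7,-222,0,0,-0.006,100,1,0.7,-222,0,0,-0.006,100])

```text
time: 11.72
position: [467.0, 318.6, 54.4]
tcp_rot: [1.393, 2.815, 0.004]
contact_force: [0.6, 0.2, 0.4]
gripper_width: 85.3
gripper_force: 0.0
```

Emit:
step_arm(motion=[0,0,0,0,0,0,30,0,0,0,0,0,0,30,0,0,0,0,0,0,30,0,0,0,0,0,0,30,0,0,0,0,0,0,30,0,0,0,0,0,0,30,0,0,0,0,0,0,30,0,0,0,0,0,0,30], grip_force=40)

```text
time: 12.38
position: [466.0, 318.2, 53.8]
tcp_rot: [1.393, 2.816, 0.001]
contact_force: [-2.5, -0.9, 7.1]
gripper_width: 49.8
gripper_force: 41.4
```

Emit:
step_arm(motion=[0,0,3,0,0,0,30,0,0,10,0,0,0,30,0,0,25,0,0,0,30,0,0,45,0,0,0,30,0,0,67,0,0,0,30,0,0,90,0,0,0,30,0,0,113,0,0,0,30,0,0,136,0,0,0,30,0,0,160,0,0,0,30,0,0,185,0,0,0,30,0,0,203,0,0,0,30,0,0,215,0,0,0,30], grip_force=60)

```text
time: 13.38
position: [466.3, 318.4, 270.3]
tcp_rot: [1.392, 2.815, 0.003]
contact_force: [0.5, -0.1, -4.5]
gripper_width: 49.3
gripper_force: 62.9
```

Emit:
step_arm(motion=[5,-10,0,0,0,0.015,30,15,-30,0,0,0,0.04,30,28,-57,0,0,0,0.07,30,41,-85,0,0,0,0.1,30,54,-113,0,0,0,0.13,30,68,-141,0,0,0,0.16,30,81,-169,0,0,0,0.19,30,95,-197,0,0,0,0.22,30,108,-225,0,0,0,0.25,30,122,-253,0,0,0,0.28,30,135,-281,0,0,0,0.31,30,147,-305,0,0,0,0.326,30])

```text
time: 14.38
position: [613.0, 11.1, 267.5]
tcp_rot: [-0.917, -3.004, 0.001]
contact_force: [1.0, -0.2, -4.6]
gripper_width: 49.2
gripper_force: 63.0
```

Emit:
step_arm(motion=[9,-18,0,0,0,0,30,15,-31,0,0,0,0,30,18,-37,0,0,0,0,30,18.5,-38,0,0,0,0,30,18.5,-38,0,0,0,0,30,18.5,-38,0,0,0,0,30,18.5,-38,0,0,0,0,30])

```text
time: 14.97
position: [630.9, -23.6, 268.2]
tcp_rot: [-0.915, -3.005, -0.001]
contact_force: [0.1, 0.7, -3.6]
gripper_width: 48.9
gripper_force: 63.0
```

```bash
python3 - <<'E'
from h import *
s=ctrl.get_state();c=imaging.get_calibration('wrist');p,d=imaging.camera('wrist')
cv2.imwrite('pics/w4.png',p);np.savez('w4.npz',p=p,d=d,mtx=c['mtx'],view=c['view'])
r=s['tcp_rot'];print(s['time'],s['position'],s['contact_force'],s['ft_torque'],'yaw y',(2*np.degrees(np.arctan2(r[1],r[0]))-90)%180,s['gripper_width'])
E
```

```text
14.9667 [630.93191404 -23.56667334 268.17707696] [ 0.13159844  0.69615122 -3.62866805] [0.03116926 0.02022866 0.00047639] yaw y 56.12623343582135 48.92408945269557
```

View pics/w4.png

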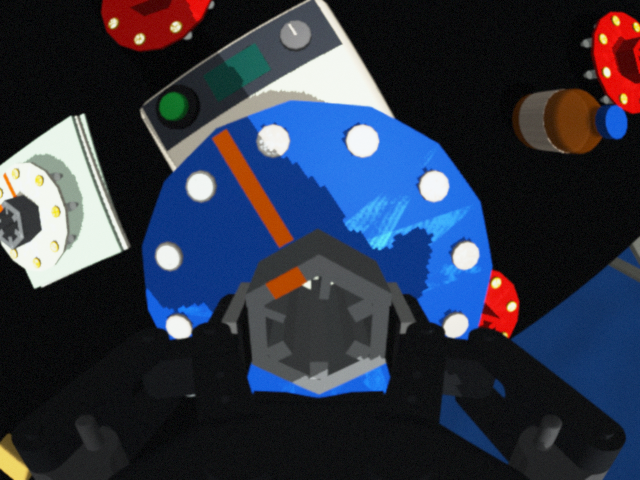

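The wrist view shows the wide disc held level, eight caps visible, with its orange line from (222,135) to (287,240). I now check the disc's centre and yaw in the hand.

```bash
python3 - <<'E'
from h import *
f=np.load('w4.npz');p=f['p'];c=dict(mtx=f['mtx'],view=f['view'])
o,R,a,ce=capfit(p,c,(140,110,495,345),(0,0,120),(180,70,255),266.4,67,amin=300,amax=1500);print(o,R,(a%30).round(1),ce.round().tolist())
m=cv2.inRange(hsv(p),(3,150,90),(20,255,255));m[:130]=0;m[250:]=0;m[:,:200]=0;m[:,300:]=0
v,u=np.nonzero(m);X=ray('wrist',np.c_[u,v],262.4,c)[:,:2];print(np.degrees(np.arctan2(*(X.mean(0)-o)[::-1])),len(X))
f=np.load('w1.npz');c=dict(mtx=f['mtx'],view=f['view'])
E
```

```text
[0. 0.] 0.0 [] []
-2.0512904234288336 2068
```

```bash
python3 - <<'E'
from h import *
f=np.load('w4.npz');p=f['p'];c=dict(mtx=f['mtx'],view=f['view'])
uv=[]
for g in [(272,140),(362,140),(434,186),(466,255),(200,186),(168,256),(178,327),(456,325)]:
    m=cv2.inRange(hsv(p),(0,0,105),(180,75,255));q=np.zeros_like(m);cv2.circle(q,g,23,255,-1);v,u=np.nonzero(m&q);uv.append([u.mean(),v.mean()])
X=ray('wrist',uv,266.4,c)[:,:2];o,R=circ(X);o=np.array(o);print(o,R,(np.degrees(np.arctan2(*(X-o).T[::-1]))%30).round(1),(np.hypot(*(X-o).T)).round(1))
m=cv2.inRange(hsv(p),(3,150,90),(20,255,255));m[:130]=0;m[250:]=0;m[:,:200]=0;m[:,300:]=0
v,u=np.nonzero(m);Y=ray('wrist',np.c_[u,v],262.4,c)[:,:2];print(np.degrees(np.arctan2(*(Y.mean(0)-o)[::-1])),len(Y))
E
```

```text
[630.82228017 -24.20516748] 66.30155717990915 [10.7 10.8 11.1 11.4 11.  11.4 11.5 11.5] [66.2 66.4 66.4 66.3 66.1 66.4 66.4 66.2]
176.17522803016374 2068
```

Emit:
step_arm(motion=[0,-0.3,-4,0,0,0,30,0,-0.3,-8,0,0,0,30,0,-0.3,-12,0,0,0,30,0,-0.3,-15,0,0,0,30,0,-0.3,-17,0,0,0,30,0,-0.3,-19,0,0,0,30,0,-0.3,-20,0,0,0,30,0,-0.3,-21,0,0,0,30,0,-0.3,-22,0,0,0,30])

```text
time: 15.77
position: [631.5, -25.2, 246.0]
tcp_rot: [0.918, 3.004, 0.0]
contact_force: [0.1, 0.1, -4.0]
gripper_width: 48.9
gripper_force: 63.0
```

Emit:
step_arm(motion=[0,0,-1,0,0,0,30,0,0,-2,0,0,0,30,0,0,-3,0,0,0,30,0,0,-4,0,0,0,30,0,0,-5,0,0,0,30,0,0,-6,0,0,0,30,0,0,-7,0,0,0,30,0,0,-8,0,0,0,30])

```text
time: 16.43
position: [631.9, -24.9, 238.2]
tcp_rot: [0.917, 3.004, 0.001]
contact_force: [1.5, 1.9, -2.0]
gripper_width: 49.2
gripper_force: 63.2
```

Emit:
step_arm(motion=[0.2,0.3,-3,0,0,0,30,0.2,0.3,-7,0,0,0,30,0.2,0.3,-12,0,0,0,30,0.2,0.3,-18,0,0,0,30,0.2,0.3,-24,0,0,0,30,0.2,0.3,-30,0,0,0,30,0.2,0.3,-36,0,0,0,30,0.2,0.3,-42,0,0,0,30,0.2,0.3,-48,0,0,0,30,0.2,0.3,-54,0,0,0,30,0.2,0.3,-58,0,0,0,30,0.2,0.3,-61,0,0,0,30])

```text
time: 17.43
position: [631.8, -24.8, 176.5]
tcp_rot: [0.917, 3.005, 0.0]
contact_force: [1.8, 2.3, -2.4]
gripper_width: 48.9
gripper_force: 63.2
```

Emit:
step_arm(motion=[0,0,-4,0,0,0,30,0,0,-9,0,0,0,30,0,0,-14,0,0,0,30,0,0,-19,0,0,0,30,0,0,-24,0,0,0,30,0,0,-28,0,0,0,30,0,0,-31,0,0,0,30,0,0,-33,0,0,0,30,0,0,-34,0,0,0,30,0,0,-35,0,0,0,30])

```text
time: 18.27
position: [631.8, -24.8, 142.1]
tcp_rot: [0.918, 3.004, 0.0]
contact_force: [3.0, 2.3, -1.2]
gripper_width: 49.3
gripper_force: 63.3
```

Emit:
step_arm(motion=[0.3,0.3,-1,0,0,0,30,0.3,0.3,-2,0,0,0,30,0.3,0.3,-2.7,0,0,0,30,0.3,0.3,-3.2,0,0,0,30,0.3,0.3,-3.7,0,0,0,30,0.3,0.3,-3.7,0,0,0,30])

```text
time: 18.77
position: [631.9, -24.8, 139.0]
tcp_rot: [0.918, 3.004, -0.0]
contact_force: [-0.3, 1.4, 2.7]
gripper_width: 49.1
gripper_force: 63.7
```

Emit:
step_arm(motion=[0,0,-0.6,0,0,0,30,0,0,-0.6,0,0,0,30,0,0,-0.6,0,0,0,30,0,0,-0.6,0,0,0,45,0,0,-0.6,0,0,0,70,0,0,-0.6,0,0,0,100,0,0,-0.6,0,0,0,100,0,0,-0.6,0,0,0,100,0,0,-0.6,0,0,0,100,0,0,10,0,0,0,100,0,0,40,0,0,0,100,0,0,75,0,0,0,100])

```text
time: 19.77
position: [629.9, -24.5, 212.2]
tcp_rot: [-0.916, -2.999, 0.003]
contact_force: [1.5, -0.2, -0.3]
gripper_width: 85.2
gripper_force: 0.0
```

Emit:
step_arm(motion=[-35,-55,30,0,0,0,100,-60,-90,35,0,0,0,100,-190,-290,35,0,0,0,100,-190,-290,35,0,0,0,100,-190,-290,35,0,0,0,100,-190,-290,35,0,0,0,100,-190,-290,35,0,0,0,100,-190,-290,35,0,0,0,100,-190,-290,35,0,0,0,100,-190,-290,35,0,0,0,100,-190,-290,35,0,0,0,100,-190,-290,35,0,0,0,100])

```text
time: 20.77
position: [442.3, -314.2, 248.8]
tcp_rot: [0.917, 3.004, 0.001]
contact_force: [-0.4, 1.0, -0.3]
gripper_width: 85.9
gripper_force: 0.0
```

```bash
python3 - <<'E'
from h import *
s=ctrl.get_state();c=imaging.get_calibration('wrist');p,d=imaging.camera('wrist')
cv2.imwrite('pics/w5.png',p);np.savez('w5.npz',p=p,d=d,mtx=c['mtx'],view=c['view'])
r=s['tcp_rot'];print(s['time'],s['position'],'yaw y',(2*np.degrees(np.arctan2(r[1],r[0]))-90)%180)
p2,d2=imaging.camera('top');np.savez('top5.npz',p=p2,d=d2);W=cloud('top',d2)
for nm,x,y,z in(('wide plate',631,-25,133),('wide hub',631,-25,167),('small plate',441,-315,71.4)):
    m=(np.hypot(W[...,0]-x,W[...,1]-y)<90)&(abs(W[...,2]-z)<8);q=W[m];print(nm,cv2.minEnclosingCircle(q[:,:2].astype(np.float32)),np.median(q[:,2]),len(q))
E
```

```text
20.7667 [ 442.29867144 -314.21196687  248.78382341] yaw y 56.04221153559237
wide plate ((630.935302734375, -25.8068904876709), 81.42506408691406) 134.3487781616459 2410
wide hub ((630.8555297851562, -25.97934913635254), 28.18622589111328) 167.91910574754925 190
small plate ((440.7701110839844, -314.2682189941406), 67.6258773803711) 72.90565904532497 1174
```

View pics/w5.png

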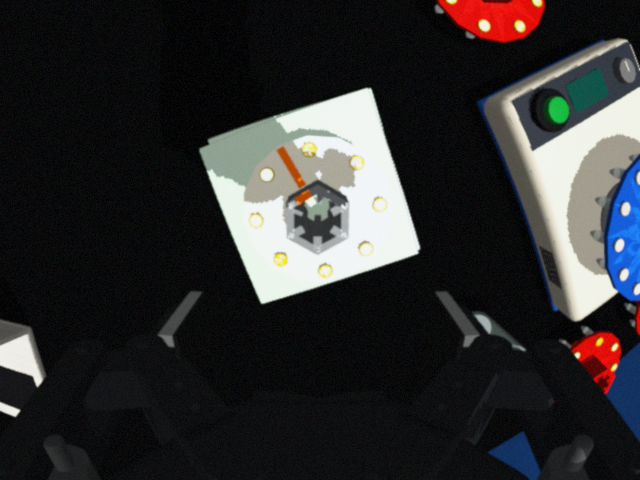

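The small disc stands upright and centred on the pile, with its line from (280,148) to (305,200). The wide disc is home, with its plate at the same height the small one had. I regrip the small disc.

Emit:
step_arm(motion=[-1,-0.4,-30,0,0,0,100,-1,-0.4,-65,0,0,0,100,-1,-0.4,-95,0,0,0,100,-1,-0.4,-120,0,0,0,100,-1,-0.4,-142,0,0,0,100,-1,-0.4,-157,0,0,0,100,-1,-0.4,-167,0,0,0,100,-1,-0.4,-172,0,0,0,100,-1,-0.4,-173,0,0,0,100,-1,-0.4,-173,0,0,0,100,-1,-0.4,-173,0,0,0,100])

```text
time: 21.78
position: [441.9, -315.4, 76.4]
tcp_rot: [0.916, 3.003, -0.001]
contact_force: [-0.2, 0.5, 0.5]
gripper_width: 85.3
gripper_force: 0.0
```

Emit:
step_arm(motion=[0,0,0,0,0,0,30,0,0,0,0,0,0,30,0,0,0,0,0,0,30,0,0,0,0,0,0,30,0,0,0,0,0,0,30,0,0,0,0,0,0,30,0,0,0,0,0,0,30,0,0,0,0,0,0,30], grip_force=40)

```text
time: 22.45
position: [441.5, -315.2, 76.1]
tcp_rot: [0.917, 3.003, -0.0]
contact_force: [-0.2, 1.7, 5.9]
gripper_width: 49.5
gripper_force: 42.1
```

Emit:
step_arm(motion=[0,0,3,0,0,0,30,0,0,10,0,0,0,30,0,0,25,0,0,0,30,0,0,43,0,0,0,30,0,0,63,0,0,0,30,0,0,83,0,0,0,30,0,0,105,0,0,0,30,0,0,127,0,0,0,30,0,0,149,0,0,0,30,0,0,169,0,0,0,30,0,0,183,0,0,0,30,0,0,192,0,0,0,30], grip_force=60)

```text
time: 23.45
position: [441.1, -315.2, 269.0]
tcp_rot: [0.917, 3.003, -0.001]
contact_force: [0.7, -0.3, -2.7]
gripper_width: 49.3
gripper_force: 62.7
```

Emit:
step_arm(motion=[6,9,0,0,0,0,30,20,30,0,0,0,0,30,38,58,0,0,0,0,30,57,87,0,0,0,0,30,76,116,0,0,0,0,30,95,145,0,0,0,0,30,114,174,0,0,0,0,30,133,203,0,0,0,0,30,152,232,0,0,0,0,30,169,257,0,0,0,0,30,182,277,0,0,0,0,30,189,288,0,0,0,0,30])

```text
time: 24.45
position: [630.6, -23.3, 265.1]
tcp_rot: [-0.912, -3.003, -0.001]
contact_force: [-0.3, -0.4, -3.6]
gripper_width: 48.8
gripper_force: 62.9
```

Emit:
step_arm(motion=[1.5,2.2,0,0,0,0,30,1.5,2.2,0,0,0,0,30,1.5,2.2,0,0,0,0,30,1.5,2.2,0,0,0,0,30,1.5,2.2,0,0,0,0,30,1.5,2.2,0,0,0,0,30,1.5,2.2,0,0,0,0,30,1.5,2.2,0,0,0,0,30])

```text
time: 25.12
position: [631.3, -25.3, 267.6]
tcp_rot: [0.919, 3.004, 0.0]
contact_force: [0.1, -0.4, -1.9]
gripper_width: 49.1
gripper_force: 62.9
```

```bash
python3 - <<'E'
from h import *
s=ctrl.get_state();c=imaging.get_calibration('wrist');p,d=imaging.camera('wrist')
np.savez('w6.npz',p=p,d=d,mtx=c['mtx'],view=c['view'])
r=s['tcp_rot'];z=s['position'][2];print(s['time'],s['position'],s['contact_force'],'yaw y',(2*np.degrees(np.arctan2(r[1],r[0]))-90)%180,s['gripper_width'])
V=c['view'];M=c['mtx']; f=np.load('w4.npz')
# orange line of the disc, compared with where the wide's lay
for P,C,zz in((p,c,z-52.7+48),(f['p'],dict(mtx=f['mtx'],view=f['view']),262.4)):
    m=cv2.inRange(hsv(P),(3,150,90),(14,255,255));m[:130]=0;m[245:]=0;m[:,:200]=0;m[:,300:]=0
    v,u=np.nonzero(m);Y=ray('wrist',np.c_[u,v],zz,C)[:,:2].astype(np.float32);l=cv2.fitLine(Y,2,0,.01,.01).ravel();print(len(Y),np.degrees(np.arctan2(l[1],l[0])),Y.mean(0))
cv2.imwrite('pics/w6.png',p)
E
```

```text
25.1167 [631.27607978 -25.31221645 267.57433519] [ 0.08755839 -0.35356924 -1.92172068] yaw y 55.98600266574701 49.11586659599481
1613 -12.014174 [585.45874  -21.258198]
2063 -3.7304933 [578.8547   -20.724087]
```

View pics/w6.png

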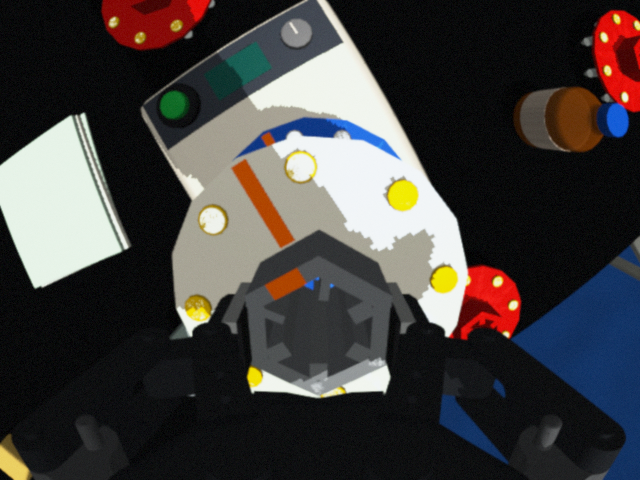

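The small disc is held level, and its line from (238,165) to (290,240) matches the wide disc's line below it at (267,138). I lower it slowly.

Emit:
step_arm(motion=[0.5,0.3,-4,0,0,0,30,0.5,0.3,-8,0,0,0,30,0.5,0.3,-12,0,0,0,30,0.5,0.3,-15,0,0,0,30,0.5,0.3,-17,0,0,0,30,0.5,0.3,-19,0,0,0,30,0.5,0.3,-20,0,0,0,30,0.5,0.3,-21,0,0,0,30,0.5,0.3,-22,0,0,0,30])

```text
time: 25.92
position: [632.1, -24.4, 245.3]
tcp_rot: [0.917, 3.004, 0.0]
contact_force: [0.2, 0.5, -3.2]
gripper_width: 48.8
gripper_force: 62.9
```

Emit:
step_arm(motion=[0,0,-1,0,0,0,30,0,0,-2,0,0,0,30,0,0,-3,0,0,0,30,0,0,-4,0,0,0,30,0,0,-5,0,0,0,30,0,0,-6,0,0,0,30,0,0,-7,0,0,0,30,0,0,-8,0,0,0,30])

```text
time: 26.58
position: [632.0, -24.5, 237.2]
tcp_rot: [-0.918, -3.005, -0.0]
contact_force: [-0.2, -1.0, -2.8]
gripper_width: 49.3
gripper_force: 62.9
```

Engaged, foot at about 184.5. Seating is at TCP ≈ 219.7, so about 17 mm to go.

Emit:
step_arm(motion=[0,-0.1,-2,0,0,0,30,0,-0.1,-4,0,0,0,30,0,-0.1,-6,0,0,0,30,0,-0.1,-8,0,0,0,30,0,-0.1,-10,0,0,0,30,0,-0.1,-12,0,0,0,30,0,-0.1,-13,0,0,0,30,0,-0.1,-14,0,0,0,30,0,-0.1,-15,0,0,0,30,0,-0.1,-15.5,0,0,0,30,0,-0.1,-15.5,0,0,0,30])

```text
time: 27.5
position: [631.9, -24.5, 221.7]
tcp_rot: [-0.918, -3.005, -0.0]
contact_force: [0.4, 0.7, -2.9]
gripper_width: 48.8
gripper_force: 62.9
```

Emit:
step_arm(motion=[0,0,-0.7,0,0,0,30,0,0,-1.2,0,0,0,30,0,0,-1.7,0,0,0,30,0,0,-1.7,0,0,0,30,0,0,-1.7,0,0,0,30])

```text
time: 27.92
position: [631.9, -24.6, 220.1]
tcp_rot: [-0.918, -3.005, -0.0]
contact_force: [1.2, -0.0, -3.6]
gripper_width: 49.0
gripper_force: 62.9
```

Emit:
step_arm(motion=[0,0,-0.4,0,0,0,30,0,0,-0.8,0,0,0,30,0,0,-1,0,0,0,30,0,0,-1,0,0,0,30])

```text
time: 28.25
position: [632.1, -24.6, 219.9]
tcp_rot: [0.917, 3.004, 0.0]
contact_force: [-1.4, -0.7, 2.9]
gripper_width: 49.0
gripper_force: 63.6
```

Emit:
step_arm(motion=[0,0,-0.5,0,0,0,30,0,0,-0.5,0,0,0,30,0,0,-0.5,0,0,0,45,0,0,-0.5,0,0,0,70,0,0,-0.5,0,0,0,100,0,0,-0.5,0,0,0,100,0,0,-0.5,0,0,0,100,0,0,-0.5,0,0,0,100,0,0,8,0,0,0,100,0,0,30,0,0,0,100,0,0,60,0,0,0,100,0,0,75,0,0,0,100])

```text
time: 29.25
position: [632.7, -24.6, 297.7]
tcp_rot: [0.917, 3.001, 0.001]
contact_force: [0.6, -0.1, 0.7]
gripper_width: 85.5
gripper_force: 0.0
```

Emit:
step_arm(motion=[-35,-12,3,0,0,0,100,-75,-25,0,0,0,0,60,-115,-37,-10,0,0,0,0,-153,-50,-30,0,0,0,0,-153,-50,-60,0,0,0,0,-153,-50,-85,0,0,0,0,-153,-50,-100,0,0,0,0,-153,-50,-100,0,0,0,0,-153,-50,-100,0,0,0,0,-153,-50,-100,0,0,0,0], grip_force=60)

```text
time: 30.08
position: [480.1, -74.7, 195.5]
tcp_rot: [0.917, 3.003, 0.001]
contact_force: [0.0, 0.1, 0.4]
gripper_width: -0.1
gripper_force: 0.0
```

```bash
python3 - <<'E'
from h import *
s=ctrl.get_state();c=imaging.get_calibration('wrist');p,d=imaging.camera('wrist')
print(s['time'],s['position'],s['gripper_width'])
g=cv2.inRange(hsv(p),(45,120,40),(80,255,255))
k=max(cv2.findContours(g,0,1)[0],key=cv2.contourArea);uv,r=cv2.minEnclosingCircle(k);print(uv,r)
for z in(90,95,100):print('btn',ray('wrist',uv,z,c),2*13/r)
p2,d2=imaging.camera('top');W=cloud('top',d2)
for nm,z in(('wide plate',133),('small plate',215),('small hub',249)):
    m=(np.hypot(W[...,0]-631,W[...,1]+25)<90)&(abs(W[...,2]-z)<8);q=W[m];print(nm,cv2.minEnclosingCircle(q[:,:2].astype(np.float32)),np.median(q[:,2]),len(q))
cv2.imwrite('pics/w7.png',np.hstack([p[::2,::2],cv2.resize(p2[150:300,270:470],(320,240))]))
E
```

```text
30.0833 [480.12001186 -74.67248183 195.52180851] -0.08751429053295051
(314.82257080078125, 231.8225860595703) 19.966171264648438
btn [[479.17844093 -76.56597206  90.        ]] 1.3022025933452197
btn [[478.09261218 -75.78353723  95.        ]] 1.3022025933452197
btn [[477.00678343 -75.0011024  100.        ]] 1.3022025933452197
wide plate ((630.5450439453125, -25.75513458251953), 81.29618835449219) 134.36086666146497 670
small plate ((632.231201171875, -24.795528411865234), 67.3722915649414) 216.4113780009669 1759
small hub ((631.776611328125, -24.519447326660156), 27.909652709960938) 249.6460572899544 222
```

View pics/w7.png

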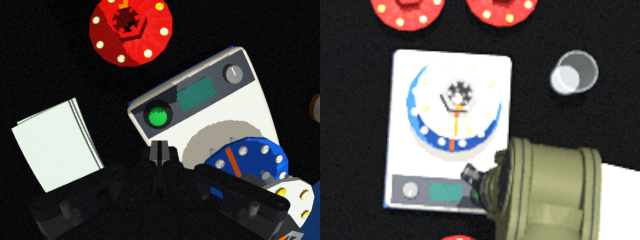

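The left half shows the closed fingers beside the green button at (157,117). The right half shows both discs seated with their orange lines aligned. I press the button.

Emit:
step_arm(motion=[-1.6,-1,-20,0,0,0,0,-1.6,-1,-45,0,0,0,0,-1.6,-1,-65,0,0,0,0,-1.6,-1,-80,0,0,0,0,-1.6,-1,-89,0,0,0,0,-1.6,-1,-94,0,0,0,0,-1.6,-1,-97,0,0,0,0,-1.6,-1,-98,0,0,0,0,-1.6,-1,-98,0,0,0,0])

```text
time: 30.93
position: [478.0, -75.6, 96.9]
tcp_rot: [0.917, 3.004, 0.0]
contact_force: [-1.3, 0.5, 1.7]
gripper_width: 0.1
gripper_force: 0.8
```

Emit:
step_arm(motion=[0,0,-1,0,0,0,0,0,0,-2,0,0,0,0,0,0,-3,0,0,0,0,0,0,-3,0,0,0,0,0,0,-3,0,0,0,0])

```text
time: 31.35
position: [478.0, -75.6, 93.5]
tcp_rot: [0.917, 3.003, 0.0]
contact_force: [0.3, -0.4, 3.2]
gripper_width: 0.2
gripper_force: 1.8
```

Emit:
step_arm(motion=[0,0,-1,0,0,0,0,0,0,-2,0,0,0,0,0,0,-3,0,0,0,0,0,0,-3,0,0,0,0,0,0,-3,0,0,0,0])

```text
time: 31.77
position: [478.1, -75.6, 91.4]
tcp_rot: [0.917, 3.003, 0.001]
contact_force: [-2.0, 1.1, 13.7]
gripper_width: 0.3
gripper_force: 6.5
```

Emit:
step_arm(motion=[0,0,-0.6,0,0,0,0,0,0,-0.6,0,0,0,0,0,0,-0.6,0,0,0,0,0,0,4,0,0,0,0,0,0,15,0,0,0,0,0,0,40,0,0,0,0,0,0,70,0,0,0,0,-10,0,110,0,0,0,0,-40,0,140,0,0,0,0,-80,0,170,0,0,0,0,-80,0,170,0,0,0,0,-80,0,170,0,0,0,0])

```text
time: 32.77
position: [396.4, -75.7, 261.8]
tcp_rot: [0.918, 3.001, 0.0]
contact_force: [0.0, 0.3, -0.9]
gripper_width: 0.4
gripper_force: 0.0
```

```bash
python3 - <<'E'
from h import *
s=ctrl.get_state();print(s['time'],s['position'],s['contact_force'])
p2,d2=imaging.camera('top');W=cloud('top',d2)
for nm,z in(('wide plate',133),('small plate',215),('small hub',249)):
    m=(np.hypot(W[...,0]-631,W[...,1]+25)<90)&(abs(W[...,2]-z)<8);q=W[m];print(nm,cv2.minEnclosingCircle(q[:,:2].astype(np.float32)),np.median(q[:,2]),len(q))
print(job.job_done())
E
```

```text
32.7667 [396.43510589 -75.74518434 261.77028156] [ 0.00493682  0.33646018 -0.90603593]
wide plate ((630.4873657226562, -25.85458755493164), 81.40189361572266) 134.42109249134666 669
small plate ((631.9119873046875, -24.382307052612305), 67.33179473876953) 216.5131962291584 1765
small hub ((632.40380859375, -24.25356101989746), 28.273937225341797) 250.0878290065912 224
the job is handed in; nothing more can be done
None
```

Both discs are on the spindle and measured fully home, grooves aligned to the orange spline; the start button was pressed until it bottomed out and released, and the job was handed in at about 33 s (limit 72 s), with no verdict returned.

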